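# Set and clamp the portafilter rest

## Robot

A 6-joint arm with a two-finger parallel gripper is mounted at the origin on the work surface. World frame = base frame: x ahead of the robot, y to its left, z up, the work surface at z = 0. Lengths are in m, angles in rad, forces in N, time in s.
With the tool pointing down it reaches from about 0.325 to 0.875 m from the base axis. Payload 4.4 kg.
Tool frame: the origin (TCP) lies at the very end of the fingers, on their centre line; the grasp point (between the pads) lies 19 mm behind it; x points along the fingers, y is the direction in which the jaws open and shut, and the axes are right-handed (so a half turn about x gives the same grasp; the last joint's range is limited). The gripper opens to 85 mm and grips with 20 to 120 N. Pads are 22 mm wide; open, the fingers measure 114 mm over their backs; the gripper's body (76 mm by 85 mm) begins 54 mm behind the grasp point. The pads swing forward as they close: fully open they stand 13 mm farther back than shut.
Start: joints at [1.133, 0.207, 1.542, -0, 1.393, -0.15], TCP at [0.163, 0.552, 0.231] pointing down, gripper open.
Joint ranges: [-2.73, 2.73], [-0.86, 2.22], [0.23, 2.46], [-1.11, 4.25], [0.08, 2.63], [-2.82, 2.82]. Speed limits (rad/s): [2.79, 2.79, 3.14, 3.14, 3.14, 3.14].

## Interface

Orientations are given as a rotation vector (axis times angle).
In Python, from plant import sensors, optics, order gives the robot as it stands.
- The arm moves only by the tool arm_command, never from a script. Its argument "motion" is a list that holds one entry, the list of rows, each a list of 7 numbers: the shift along the tool's x, y, z in units of 25 mm (1.0 is 25 mm), then the turn, a rotation vector about the tool's x, y, z in units of 5 degrees (1.0 is 5 degrees), then the finger opening in mm, from 0 to 85.4. A call has 1 to 12 rows; each row shifts and turns the commanded pose from where the row before left it, along the tool's axes as they then stand; what a row does not reach is not made up. A row lasts 1/12 s, in which the tool goes at most 41.7 mm and 7.16 degrees, less where a joint would pass 70% of its speed; a pose out of reach is approached as far as the arm can. A call is refused whole if a number of a shift passes 1 or a number of a turn 1, either way. A call with a gripper value outside its range is refused whole. The fingers move at their own pace and stop on an object; "squeeze" is the grip in N (left out, the last holds). Time passes only in rows, so rows that do not move let the fingers close. It gives the time, the measured TCP pose, the force and the opening at its end, in the units of the state.
- sensors.get_obs(): the state, without advancing time (a new reading comes with each control period).
- optics.snapshot(name): name is "scene" or "top"; returns (picture, depth): 384x512x3 uint8, blue, green, red; 384x512 float32, m along the optical axis (not along the pixel's ray), 0 where there is no reading.
- optics.camera_params(name): a dict with "fovy" (degrees; the focal length in pixels is half the picture's height over the tangent of half this angle, whatever the lens; pixels are square), "cx", "cy" (the principal point, pixels), "pose" (4x4, takes a point from camera to world coordinates). Camera axes: x right, y down, z forward; pixel columns grow to the right and rows downward; lengths in m; the calibration is good to about 2 mm. A picture is of the moment at which its call begins. camera_params takes no time and is no camera call.
- order.job_done(): hands the job in, once; it reports no verdict.
The state is a dict: "time": time; "joint_positions": joint angles; "dq": joint speeds; "tau": joint torques, N m; "tool_pos": TCP position; "eef_rot": TCP orientation; "wrist_force": force on the tool from outside, world axes, zero at the start; "torque": the same for the moment, N m; "width": opening from 0.0 (shut) to 1.0 (fully open).
Only numpy, scipy, OpenCV 4.12 (cv2) and the standard library are available. Lean on these libraries where they do the work, as an engineer would, in place of code of your own. Each camera call takes 0.05 s, during which the arm holds its last target. There are 200 camera calls.

## Task

On the coffee bar, slide the slotted steel portafilter rest along its base until its red pointer lines up with the black line on the yellow marker, then tighten the black clamp lever clockwise by its orange knob. Tighten by feel: clearly firm, but stop before it is overtightened, let go, and leave the rest on the line and the other things where they stand.

Things in the scene. Friction and masses are not known exactly. Their poses are not given: they have to be found in the camera images.
- base: Fixed dark wooden base, 100 mm (x) by 300 mm (y) by 20 mm high; origin at the centre of its underside. The bracket slides along the base's own y axis. Two 8 mm bolts stand on its centre line: at y = -45 mm (carrying the clamp) and at y = +45 mm (plain round head, 19 mm wide, top 34 mm above the counter).
- bracket: Loose steel bracket, 0.55 kg: plate 60 mm (x) by 203 mm (y), 6 mm thick, flat on the base. The bolts pass through its two slots (10 by 80 mm). Origin: plate underside, midway between the slots. It slides 36 mm either way along y from the base's origin, against a few N. At its +y end stand an upright tab and, out to +y, two fork prongs (tops 50 mm above the counter).
- tab (a point): Grip point of the bracket's upright tab: flat, 10 mm thick along the bracket's y, 50 mm wide along x, red on one face. This point is 80 mm above the counter, the tab's top edge 96 mm; both faces are free down to 54 mm above the counter. Fingers that close along the bracket's y can pinch it from above.
- pointer (a point): Tip of the red pointer on the -x long edge of the bracket plate, 20 mm to +y and 32 mm to -x of the bracket's origin.
- mark_line (a point): Plate-side end of the black line on the yellow marker (20 by 18 mm) fixed on the base's -x edge; axes as the base's. The line runs across the slide. The bracket starts 20 to 64 mm to -y of it. The pointer is to stand within 3 mm of the line, measured along y.
- clamp: Clamp on the bolt at y = -45 mm of the base: steel skirt, lever, and the sprung pad inside that presses on the bracket. Origin on the lever's vertical turning axis, at the counter's height; axes as the base's.
- lever_knob (a point): Point on the axis of the upright orange knob (round, 16 mm diameter) at the end of the clamp lever, 80 mm above the counter and 80 mm from the turning axis. The knob's top is 99 mm, the arm's top 55 mm above the counter. It can be pinched from above and carried round in an arc.
- lever (a joint): Lever angle, 0 to 1.5 rad, grows clockwise from above (tightening); starts at 0 to 0.2, loose; at 0 it points 255 deg counter-clockwise from the base's x. Steady drag at the knob 9 N. Somewhere unseen (0.35 to 1.05 rad) the pad meets the bracket; then the knob force climbs about 5 N per 0.1 rad. Right: 4 to 6 N above the drag; under 2.5 too loose, over 8 too tight. Stays where left.
- jug: Steel milk jug, 84 mm wide, 105 high; origin at its underside. A bystander: leave it alone.
- tumbler1: Glass tumbler, 68 mm wide, 95 high; origin at its underside. A bystander: leave it alone.
- tumbler2: Glass tumbler, 68 mm wide, 95 high; origin at its underside. A bystander: leave it alone.
- cup: White cup, 68 mm wide, 60 high; origin at its underside. A bystander: leave it alone.
- tamper: Coffee tamper, 58 mm wide, 84 high; origin at its underside. A bystander: leave it alone.
- portafilter: Portafilter, 68 mm basket with a black handle to its -x, 220 long; origin at its underside. A bystander: leave it alone.
- spanner: Steel spanner lying flat, 150 mm long; origin at its underside. A bystander: leave it alone.
- bean_jar: Amber bean jar, 90 mm wide, 140 high; origin at its underside. A bystander: leave it alone.

How it is judged:
On the way, in this order (a step that is already met when the one before it is completed fails the run):
1. the rest's pointer is on the marker's line, the clamp still loose (y of pointer in the frame of mark_line between -0.003 and 0.003 m and linear speed of bracket below 0.01 m/s and contact force between clamp and bracket below 1 N), for 0.3 s.
2. the clamp is firm on the rest (contact force between clamp and bracket above 20 N), for 0.3 s.
At the end, for the whole second after the job is handed in: The pointer stands within 3 mm of the marker's line along the slide, the bracket lies flat and still on its base, and the clamp pad presses on it with 20 to 68 N (y of pointer in the frame of mark_line between -0.003 and 0.003 m and contact force between clamp and bracket between 20 and 68 N and angle between bracket's own z axis and vertical below 0.03 rad and linear speed of bracket below 0.01 m/s); the robot touches nothing.
It fails at once if the clamp is overtightened (pad force over 68 N) (contact force between clamp and bracket above 68 N).
It fails at once if another thing on the bar is moved by more than 15 mm (distance of any of jug, tumbler1, tumbler2, cup, tamper, portafilter, spanner, bean_jar from where it was at the start of the episode above 0.015 m).
It also fails if it takes over 70 s, if anything falls off the work surface, if the arm or the gripper's body presses on something with over 40 N, if the wrist force passes 120 N, or if a joint passes its speed limit or range.

## Working session

There is one attempt and no reset: what is moved stays moved. The work goes in short steps, Python scripts to look and compute and a tool call to move; the robot and the scene stay as the last step left them, time stands still between calls to the robot, and variables do not carry over. Pictures are saved under pics/ and viewed, about 8 in all and at most 12, crops included, and the job is handed in when it is done.

Besides the shell and the picture viewer there is one more tool, called after "Request:" in YAML: its name, and indented under it one key for each argument. arm_command: Moves the arm, as the interface text tells. Its arguments: {"type":"object","properties":{"motion":{"type":"array"},"squeeze":{"type":"number"}},"required":["motion"]}

```bash
ls; mkdir -p pics; python3 - <<'E'
from plant import sensors, optics
import cv2,numpy as np
print(sensors.get_obs())
for n in("scene","top"):
    p,d=optics.snapshot(n); cv2.imwrite(f"pics/{n}0.png",p); np.savez(f"{n}0.npz",p=p,d=d); print(n,optics.camera_params(n))
E
```

```text
pics
{'time': 0.0, 'joint_positions': array([ 1.13347167e+00,  2.07439359e-01,  1.54298425e+00, -3.30968955e-07,
        1.39350076e+00, -1.50481367e-01]), 'dq': array([-1.50792049e-03,  1.01128368e-03,  4.71815921e-04, -1.20710332e-03,
       -9.58792304e-04,  8.72120588e-05]), 'tau': array([ 3.63649606e-04, -3.83019555e+01, -2.91600770e+01,  6.05548303e-05,
        1.02476965e-02, -1.44013723e-05]), 'tool_pos': array([0.16235274, 0.55079974, 0.23010041]), 'eef_rot': array([ 0.22340937,  1.55972031, -0.2269253 ]), 'wrist_force': array([0.62485093, 0.31074772, 0.65550875]), 'torque': array([0.03086253, 0.00781408, 0.02057237]), 'width': 0.9994959978452641}
scene {'fovy': 43.61612590468676, 'cx': 260.7537101953204, 'cy': 191.29332890549583, 'pose': array([[ 0.45451343,  0.63152472, -0.62816723,  1.5139327 ],
       [ 0.89067443, -0.3307703 ,  0.31191355, -0.43691077],
       [-0.01079794, -0.70126139, -0.71282247,  1.13707647],
       [ 0.        ,  0.        ,  0.        ,  1.        ]])}
top {'fovy': 49.22597382325861, 'cx': 258.6091695532795, 'cy': 192.0306380589442, 'pose': array([[ 0.0270522 , -0.99431397,  0.10299468,  0.46304439],
       [-0.99952909, -0.02541254,  0.01719913, -0.00375564],
       [-0.01448398, -0.10341145, -0.9945332 ,  1.2257122 ],
       [ 0.        ,  0.        ,  0.        ,  1.        ]])}
```

View pics/top0.png

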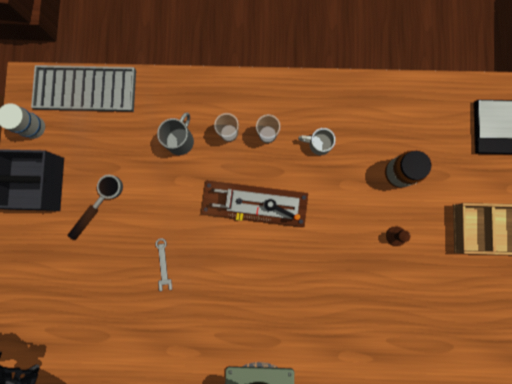

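View pics/scene0.png

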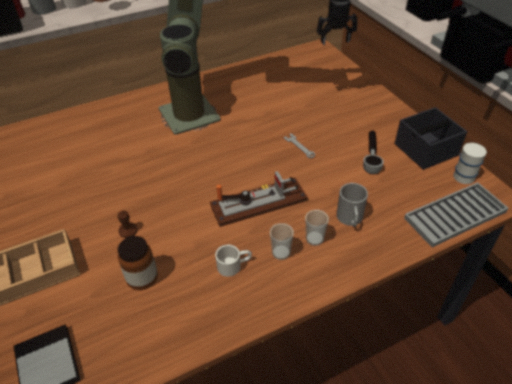

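```bash
cat > h.py <<'E'
import numpy as np,cv2
from plant import sensors, optics
def cam(n):
    c=optics.camera_params(n); return 192/np.tan(np.radians(c["fovy"]/2)),c["cx"],c["cy"],c["pose"]
def at_z(n,u,v,z):
    f,cx,cy,T=cam(n); r=T[:3,:3]@np.array([(u-cx)/f,(v-cy)/f,1]); return T[:3,3]+r*(z-T[2,3])/r[2]
def proj(n,P):
    f,cx,cy,T=cam(n); q=(np.atleast_2d(P)-T[:3,3])@T[:3,:3]; return np.c_[cx+f*q[:,0]/q[:,2],cy+f*q[:,1]/q[:,2]]
def cloud(n,d):
    f,cx,cy,T=cam(n); v,u=np.mgrid[:384,:512]; c=np.stack([(u-cx)/f*d,(v-cy)/f*d,d],-1); return c@T[:3,:3].T+T[:3,3]
def crop(n,p,x0,x1,y0,y1,s,name):
    cv2.imwrite("pics/"+name,cv2.resize(p[y0:y1,x0:x1],None,fx=s,fy=s,interpolation=cv2.INTER_CUBIC))
E
python3 - <<'E'
from h import *
z=np.load("top0.npz");p=z["p"];P=cloud("top",z["d"])
a=cv2.resize(p[175:232,197:312],None,fx=6.9,fy=6.9,interpolation=cv2.INTER_CUBIC)
z2=np.load("scene0.npz")
b=cv2.resize(z2["p"][165:230,202:314],None,fx=3,fy=3,interpolation=cv2.INTER_CUBIC)
c=np.zeros((a.shape[0]+b.shape[0],a.shape[1],3),np.uint8);c[:a.shape[0]]=a;c[a.shape[0]:,:b.shape[1]]=b
cv2.imwrite("pics/c1.png",c);print(c.shape)
# base: points 14<z<60 near
m=(P[...,2]>.012)&(P[...,2]<.024);m[:175]=0;m[232:]=0;m[:,:195]=0;m[:,315:]=0
q=P[m][:,:2]; print(m.sum(),cv2.minAreaRect(q.astype(np.float32)), np.median(P[m][:,2]))
h=P[175:232,197:312]
for lo,hi in((.04,.06),(.06,.12)):
    mm=(h[...,2]>lo)&(h[...,2]<hi); print(lo,np.c_[np.argwhere(mm)[:,::-1]+[197,175],(h[mm]*1000).round()].astype(int)[::3].tolist())
E
```

```text
(588, 794, 3)
2195 ((0.552879810333252, 0.02875925600528717), (0.299816757440567, 0.10315817594528198), 84.22422790527344) 0.020011031253033718
0.04 [[211, 189, 590, 151, 50], [214, 189, 590, 143, 48], [212, 190, 587, 148, 54], [215, 190, 587, 140, 51], [218, 190, 587, 131, 52], [221, 190, 588, 123, 50], [211, 191, 585, 152, 47], [214, 191, 584, 143, 51], [217, 191, 585, 134, 51], [220, 191, 585, 125, 53], [223, 191, 586, 118, 46], [226, 191, 586, 109, 48], [217, 192, 582, 134, 47], [220, 192, 583, 126, 45], [223, 192, 582, 117, 48], [226, 192, 582, 108, 55], [224, 193, 580, 115, 44], [232, 193, 580, 91, 52], [232, 196, 572, 92, 43], [231, 200, 560, 93, 56], [267, 200, 564, -8, 42], [231, 201, 557, 93, 52], [239, 201, 558, 71, 44], [231, 202, 555, 94, 46], [265, 202, 558, -2, 41], [231, 203, 552, 94, 45], [273, 203, 554, -25, 58], [210, 204, 547, 153, 50], [213, 204, 548, 144, 52], [216, 204, 548, 136, 48], [210, 205, 544, 152, 52], [213, 205, 545, 144, 47], [216, 205, 545, 135, 56], [219, 205, 545, 127, 47], [222, 205, 546, 119, 48], [266, 205, 548, -5, 60], [212, 206, 542, 147, 50]
[... 2191 characters left out ...]
 [227, 205, 543, 100, 96], [230, 205, 545, 94, 71], [268, 205, 548, -11, 66], [271, 205, 548, -19, 65], [274, 205, 548, -27, 64], [227, 206, 540, 100, 97], [230, 206, 542, 94, 70], [269, 206, 545, -14, 68], [272, 206, 545, -22, 63], [226, 207, 537, 103, 97], [229, 207, 538, 95, 91], [268, 207, 542, -11, 60], [274, 207, 543, -28, 63], [267, 208, 539, -8, 63], [271, 208, 540, -19, 66], [270, 209, 537, -17, 63], [297, 214, 523, -89, 97], [297, 215, 520, -89, 99], [295, 216, 518, -84, 98], [298, 216, 518, -92, 93], [294, 217, 515, -81, 98], [297, 217, 515, -89, 100], [293, 218, 514, -81, 65], [296, 218, 512, -87, 95], [299, 218, 512, -94, 101], [296, 219, 510, -87, 99], [295, 220, 508, -86, 70]]
```

View pics/c1.png

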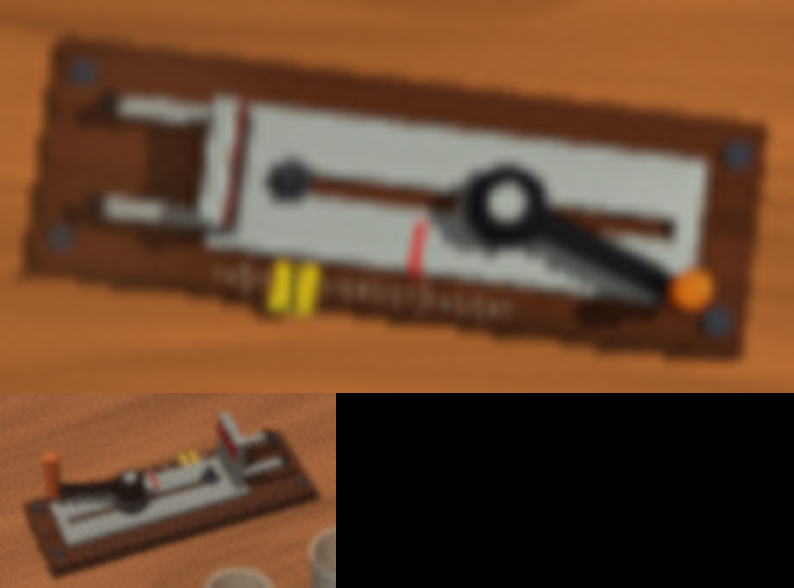

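```bash
cat >> h.py <<'E'
from scipy.spatial.transform import Rotation as R
YAW=np.radians(84.22-90); BC=np.array([.5529,.0288,0])
def tobase(P): return (np.asarray(P)-BC)@R.from_euler('z',YAW).as_matrix()
def toworld(B): return np.asarray(B)@R.from_euler('z',YAW).as_matrix().T+BC
def marks(n,p,zr=.026):
    hsv=cv2.cvtColor(p,cv2.COLOR_BGR2HSV).astype(int);H,S,V=np.moveaxis(hsv,-1,0)
    out={}
    for k,m,z in (("yel",(abs(H-29)<7)&(S>140)&(V>90),.022),("red",((H<6)|(H>172))&(S>130)&(V>110),zr),("org",(abs(H-11)<5)&(S>200)&(V>140),.099)):
        v,u=np.nonzero(m); 
        B=tobase([at_z(n,a,b,z) for a,b in zip(u,v)]) if len(u) else np.zeros((0,3))
        k2=(abs(B[:,0])<.07)&(abs(B[:,1])<.17); out[k]=np.c_[u,v,B*1000][k2]
    return out
def goto(T,yawj):
    """units needed from measured pose to world TCP T, jaw axis at angle yawj, tool down"""
    o=sensors.get_obs(); M=R.from_rotvec(o["eef_rot"])
    y=np.array([np.cos(yawj),np.sin(yawj),0]); 
    if y@M.as_matrix()[:,1]<0:y=-y
    x=np.array([0,0,-1.]); D=R.from_matrix(np.c_[x,y,np.cross(x,y)])
    dt=M.inv().apply(np.asarray(T)-o["tool_pos"])/.025; dr=np.degrees((M.inv()*D).as_rotvec())/5
    print("now",o["tool_pos"].round(4),"tool axes",M.as_matrix().round(3).tolist()); print("shift",dt.round(2),"turn",dr.round(2))
E
python3 - <<'E'
from h import *
np.set_printoptions(suppress=True,precision=1,linewidth=150)
for n in("top","scene"):
    z=np.load(n+"0.npz")
    for k,v in marks(n,z["p"]).items(): print(n,k,len(v),v.mean(0) if len(v) else'',v[:40:2] if k!="org" else '')
z=np.load("top0.npz");B=tobase(cloud("top",z["d"]));m=(B[...,2]>.088)&(abs(B[...,0])<.07)&(abs(B[...,1])<.17)
b=B[m]*1000; t=b[b[:,1]>0];print("tab",len(t),t.min(0),t.max(0),t.mean(0)); k=b[b[:,1]<0]; print("knob",k.mean(0),k.min(0),k.max(0))
m=(abs(B[...,2]-.026)<.0015)&(abs(B[...,0])<.028)&(abs(B[...,1])<.17);b=B[m]*1000;print("plate",b.min(0),b.max(0))
tb=t.mean(0)/1000; tb[2]=.061
T=toworld([0,t[:,1].mean()/1000,.15]);print("tab world",T); goto(T,YAW+np.pi/2)
E
```

```text
top yel 42 [239.1 216.2 -40.5  38.4  22. ] [[237.  213.  -32.1  45.7  22. ]
 [240.  213.  -31.1  37.2  22. ]
 [237.  214.  -35.   45.3  22. ]
 [239.  214.  -34.3  39.6  22. ]
 [241.  214.  -33.5  33.9  22. ]
 [237.  215.  -37.8  45.   22. ]
 [239.  215.  -37.1  39.3  22. ]
 [241.  215.  -36.4  33.6  22. ]
 [237.  216.  -40.7  44.6  22. ]
 [239.  216.  -40.   38.9  22. ]
 [241.  216.  -39.2  33.2  22. ]
 [236.  217.  -43.9  47.1  22. ]
 [238.  217.  -43.2  41.4  22. ]
 [240.  217.  -42.4  35.6  22. ]
 [242.  217.  -41.7  29.9  22. ]
 [237.  218.  -46.4  43.8  22. ]
 [239.  218.  -45.6  38.1  22. ]
 [241.  218.  -44.9  32.4  22. ]
 [236.  219.  -49.6  46.3  22. ]
 [238.  219.  -48.9  40.6  22. ]]
top red 8 [256.8 212.  -22.3 -10.3  26. ] [[257.  209.  -13.7  -9.9  26. ]
 [257.  211.  -19.4 -10.7  26. ]
 [256.  213.  -25.4  -8.6  26. ]
 [256.  214.  -28.3  -8.9  26. ]]
top org 21 [ 297.   217.   -25.7 -121.2   99. ] 
scene yel 0  []
scene red 3 [275.3 176.7 -65.9  88.7  26. ] [[275.  176.  -69.3  88.9  26. ]
 [276.  177.  -63.6  90.2  26. ]]
scene org 0  
tab 74 [-23.2  64.1  90. ] [ 26.1  74.5 100.7] [ 1.2 69.2 95.6]
knob [ -25.6 -119.9   97.5] [ -31.7 -126.7   92.8] [ -17.7 -113.   100.8]
plate [ -28.  -141.5   24.5] [ 28.  139.1  27.5]
tab world [0.6 0.1 0.1]
now [0.2 0.6 0.2] tool axes [[-0.001, 0.283, 0.959], [-0.002, 0.959, -0.283], [-1.0, -0.002, -0.0]]
shift [  3.2 -12.9  20.4] turn [-2.1 -0.   0. ]
```

Request:
arm_command:
  motion:
    - [[0, -0.62, 0.97, 0, 0, 0, 85], [0, -0.62, 0.97, 0, 0, 0, 85], [0, -0.62, 0.97, 0, 0, 0, 85], [0, -0.62, 0.97, 0, 0, 0, 85], [0, -0.62, 0.97, 0, 0, 0, 85], [0, -0.62, 0.97, 0, 0, 0, 85], [0, -0.62, 0.97, 0, 0, 0, 85], [0, -0.62, 0.97, 0, 0, 0, 85], [0, -0.62, 0.97, 0, 0, 0, 85], [0, -0.62, 0.97, 0, 0, 0, 85], [0, -0.62, 0.97, 0, 0, 0, 85], [0, -0.62, 0.97, 0, 0, 0, 85]]
  squeeze: 60

```text
time: 1.1
tool_pos: [0.3895, 0.2894, 0.2308]
eef_rot: [0.225, 1.56, -0.225]
wrist_force: [0.3, 0.3, -0.1]
width: 0.997
```

Request:
arm_command:
  motion:
    - [[0, -0.62, 0.97, 0, 0, 0, 85], [0, -0.62, 0.97, 0, 0, 0, 85], [0, -0.62, 0.97, 0, 0, 0, 85], [0, -0.62, 0.97, 0, 0, 0, 85], [0, -0.62, 0.97, 0, 0, 0, 85], [0, -0.62, 0.97, 0, 0, 0, 85], [0, -0.62, 0.97, 0, 0, 0, 85], [0.5, -0.62, 0.97, 0, 0, 0, 85], [0.5, -0.62, 0.97, 0, 0, 0, 85], [0.7, 0, 0, -0.7, 0, 0, 60], [0.7, 0, 0, -0.7, 0, 0, 50], [0.7, 0, 0, -0.7, 0, 0, 50]]

```text
time: 2.1
tool_pos: [0.559, 0.0944, 0.1524]
eef_rot: [0.08, 1.57, -0.08]
wrist_force: [0.2, 0.4, -0.2]
width: 0.6
```

```bash
python3 - <<'E'
from h import *
T=toworld([0.001,.0692,.062]);goto(T,YAW+np.pi/2);print(T,sensors.get_obs()["width"])
E
```

```text
now [0.559  0.0944 0.1524] tool axes [[-0.001, 0.102, 0.995], [0.0, 0.995, -0.102], [-1.0, -0.0, -0.001]]
shift [3.62 0.13 0.06] turn [-0.01 -0.01  0.  ]
[0.56086398 0.09754747 0.062     ] 0.5996352462469712
```

Request:
arm_command:
  motion:
    - [[0.6, 0.13, 0.06, 0, 0, 0, 50], [0.6, 0, 0, 0, 0, 0, 50], [0.6, 0, 0, 0, 0, 0, 50], [0.6, 0, 0, 0, 0, 0, 50], [0.6, 0, 0, 0, 0, 0, 50], [0.6, 0, 0, 0, 0, 0, 50], [0, 0, 0, 0, 0, 0, 50], [0, 0, 0, 0, 0, 0, 30]]

```text
time: 2.77
tool_pos: [0.5595, 0.0983, 0.0625]
eef_rot: [0.081, 1.573, -0.082]
wrist_force: [0.5, -0.6, 0.7]
width: 0.46
```

Request:
arm_command:
  motion:
    - [[0, 0, 0, 0, 0, 0, 5], [0, 0, 0, 0, 0, 0, 5], [0, 0, 0, 0, 0, 0, 5], [0, 0, 0, 0, 0, 0, 5], [0, 0, 0, 0, 0, 0, 5], [0, 0, 0, 0, 0, 0, 5], [0, 0, 0, 0, 0, 0, 5]]

```text
time: 3.35
tool_pos: [0.5619, 0.0979, 0.0652]
eef_rot: [0.081, 1.567, -0.082]
wrist_force: [-1.1, -2.7, 6.1]
width: 0.108
```

Request:
arm_command:
  motion:
    - [[0, 0.2, 0, 0, 0, 0, 5], [0, 0.2, 0, 0, 0, 0, 5], [0, 0.2, 0, 0, 0, 0, 5], [0, 0.2, 0, 0, 0, 0, 5], [0, 0.2, 0, 0, 0, 0, 5], [0, 0.2, 0, 0, 0, 0, 5], [0, 0.2, 0, 0, 0, 0, 5], [0, 0.2, 0, 0, 0, 0, 5], [0, 0.15, 0, 0, 0, 0, 5], [0, 0, 0, 0, 0, 0, 5], [0, 0, 0, 0, 0, 0, 5]]

```text
time: 4.27
tool_pos: [0.5667, 0.141, 0.0652]
eef_rot: [0.08, 1.567, -0.082]
wrist_force: [-0.7, -5.3, 5.4]
width: 0.106
```

```bash
python3 - <<'E'
from h import *
np.set_printoptions(suppress=True,precision=1,linewidth=150)
p,d=optics.snapshot("top");np.savez("top1.npz",p=p,d=d)
for k,v in marks("top",p).items(): print(k,len(v),v.mean(0) if len(v) else'',v if k=="red" else '')
crop("top",p,200,310,180,230,7,"c2.png")
E
```

```text
yel 41 [239.1 216.3 -40.8  38.6  22. ] 
red 8 [241.6 208.8 -18.6  33.9  26. ] [[242.  206.  -10.6  33.9  26. ]
 [242.  207.  -13.4  33.5  26. ]
 [242.  208.  -16.3  33.1  26. ]
 [241.  209.  -19.5  35.6  26. ]
 [242.  209.  -19.1  32.7  26. ]
 [241.  210.  -22.3  35.2  26. ]
 [242.  210.  -22.   32.4  26. ]
 [241.  211.  -25.2  34.8  26. ]]
org 26 [ 296.9  216.3  -24.1 -120.6   99. ]
```

View pics/c2.png

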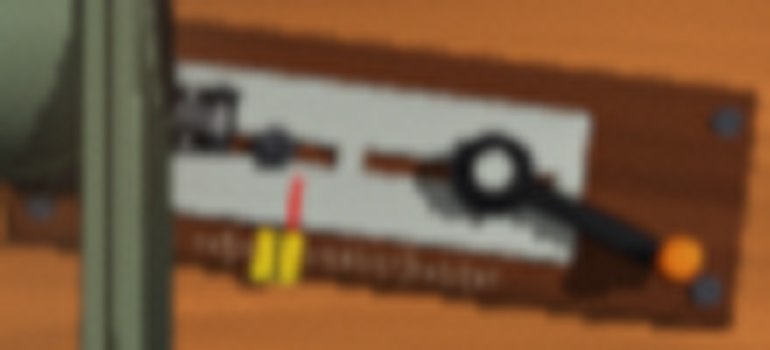

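```bash
cat >> h.py <<'E'
def gap(p):
    f=p.astype(float);b,g,r=np.moveaxis(f,-1,0)
    res=[]
    for w,xr in ((np.clip(r-np.maximum(g,b)*1.0-45,0,None),(-.030,-.014)),(np.clip(np.minimum(r,g)-b-75,0,None),(-.048,-.033))):
        vv,uu=np.mgrid[200:224,225:272]; W=w[200:224,225:272].ravel()
        B=tobase([at_z("top",a,c,.025) for a,c in zip(uu.ravel(),vv.ravel())])
        if w is not None: m=(B[:,0]>xr[0])&(B[:,0]<xr[1])
        y=B[m,1]*1000;q=W[m];c=(y*q).sum()/q.sum()
        for _ in range(5):
            k=abs(y-c)<(14 if xr[0]<-.04 else 6); c=(y[k]*q[k]).sum()/q[k].sum()
        res.append(c)
    print("red,yel,gap",np.round(res,2),round(res[1]-res[0],2))
E
python3 - <<'E'
from h import *
for n in("top0","top1"): gap(np.load(n+".npz")["p"])
E
```

```text
red,yel,gap [-10.18  37.86] 48.04Traceback (most recent call last):
  File "<stdin>", line 2, in <module>
  File "h.py", line 38, in gap
    B=tobase([at_z("top",a,c,.025) for a,c in zip(uu.ravel(),vv.ravel())])
              ~~~~^^^^^^^^^^^^^^^^
  File "h.py", line 6, in at_z
    f,cx,cy,T=cam(n); r=T[:3,:3]@np.array([(u-cx)/f,(v-cy)/f,1]); return T[:3,3]+r*(z-T[2,3])/r[2]
              ~~~^^^
  File "h.py", line 4, in cam
    c=optics.camera_params(n); return 192/np.tan(np.radians(c["fovy"]/2)),c["cx"],c["cy"],c["pose"]
ValueError: time passes only in moves, steps and waits
```

```bash
sed -i 's/^def cam(n):/from functools import lru_cache\n@lru_cache\ndef cam(n):/' h.py; python3 - <<'E'
from h import *
for n in("top0","top1"): gap(np.load(n+".npz")["p"])
E
```

```text
red,yel,gap [-10.18  37.86] 48.04
red,yel,gap [33.9 37.9] 3.99
```

Request:
arm_command:
  motion:
    - [[0, 0.09, 0, 0, 0, 0, 5], [0, 0.08, 0, 0, 0, 0, 5], [0, 0, 0, 0, 0, 0, 5], [0, 0, 0, 0, 0, 0, 5]]

```text
time: 4.65
tool_pos: [0.567, 0.1445, 0.0652]
eef_rot: [0.079, 1.567, -0.083]
wrist_force: [-1.1, -6.4, 5.5]
width: 0.108
```

```bash
python3 - <<'E'
from h import *
p,d=optics.snapshot("top");gap(p);crop("top",p,225,275,195,225,12,"c3.png")
E
```

```text
red,yel,gap [37.51 37.91] 0.39
```

View pics/c3.png

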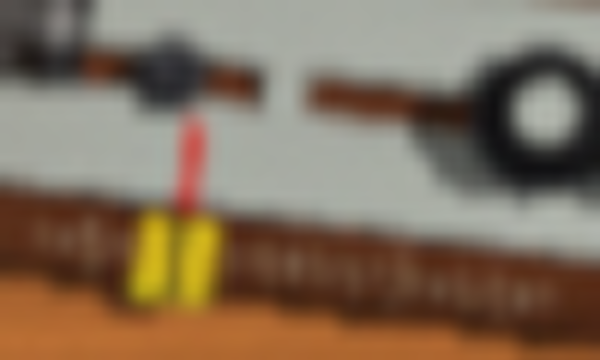

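Request:
arm_command:
  motion:
    - [[0, 0.03, 0, 0, 0, 0, 5], [0, 0, 0, 0, 0, 0, 5], [0, 0, 0, 0, 0, 0, 5], [0, 0, 0, 0, 0, 0, 5], [0, 0, 0, 0, 0, 0, 5], [0, 0, 0, 0, 0, 0, 5], [0, 0, 0, 0, 0, 0, 40], [0, 0, 0, 0, 0, 0, 40], [0, 0, 0, 0, 0, 0, 40], [0, 0, 0, 0, 0, 0, 40], [0, 0, 0, 0, 0, 0, 40], [0, 0, 0, 0, 0, 0, 40]]

```text
time: 5.7
tool_pos: [0.5657, 0.1471, 0.0635]
eef_rot: [0.081, 1.57, -0.081]
wrist_force: [-0.3, 0.9, -0.1]
width: 0.473
```

Request:
arm_command:
  motion:
    - [[-0.6, 0, 0, 0, 0, 0, 40], [-0.7, 0, 0, 0, 0, 0, 40], [-0.7, 0, 0, 0, 0, 0, 40], [-0.7, 0, 0, 0, 0, 0, 40], [-0.7, 0, 0, 0, 0, 0, 40], [-0.6, 0, 0, 0, 0, 0, 40]]

```text
time: 6.2
tool_pos: [0.5661, 0.147, 0.165]
eef_rot: [0.081, 1.568, -0.081]
wrist_force: [0.4, -0.1, -0.2]
width: 0.469
```

```bash
python3 - <<'E'
from h import *
p,d=optics.snapshot("top");gap(p);o=marks("top",p)["org"];print(o.mean(0))
B=tobase(cloud("top",d));m=(B[...,2]>.088)&(abs(B[...,0])<.07)&(abs(B[...,1]+.12)<.03);k=B[m].mean(0);print("knob",k)
kb=np.array([k[0],k[1],.062]); a=np.arctan2(k[1]+.045,k[0]);print(np.degrees(a),np.hypot(k[1]+.045,k[0]), "yaw of world radial",np.degrees(a+YAW))
T=toworld([.08*np.cos(a),-.045+.08*np.sin(a),.150]);print(T)
for off in(0,90): goto(T,a+YAW+np.radians(off))
E
```

```text
red,yel,gap [38.22 37.9 ] -0.32
[ 296.88461538  216.34615385  -24.10092835 -120.56892078   99.        ]
knob [-0.02563337 -0.11981898  0.09826149]
-108.91172730845352 0.0790882371067985 yaw of world radial -114.69172730845352
[ 0.51494922 -0.0886567   0.15      ]
now [0.5683 0.1473 0.1685] tool axes [[0.007, 0.103, 0.995], [0.001, 0.995, -0.103], [-1.0, 0.002, 0.007]]
shift [ 0.72 -9.61 -1.16] turn [ 3.76  0.07 -0.03]
now [0.5683 0.1473 0.1685] tool axes [[0.007, 0.103, 0.995], [0.001, 0.995, -0.103], [-1.0, 0.002, 0.007]]
shift [ 0.72 -9.61 -1.16] turn [-14.24   0.08   0.03]
```

Request:
arm_command:
  motion:
    - [[0, -0.96, -0.12, 0, 0, 0, 40], [0, -0.96, -0.12, 0, 0, 0, 40], [0, -0.96, -0.12, 0, 0, 0, 40], [0, -0.96, -0.12, 0, 0, 0, 40], [0, -0.96, -0.12, 0, 0, 0, 40], [0, -0.96, -0.12, 0, 0, 0, 40], [0, -0.96, -0.12, 0, 0, 0, 40], [0, -0.96, -0.12, 0, 0, 0, 40], [0, -0.96, -0.12, 0, 0, 0, 40], [0, -0.96, -0.12, 0, 0, 0, 40], [0, 0, 0, 1, 0, 0, 40], [0, 0, 0, 1, 0, 0, 40]]

```text
time: 7.25
tool_pos: [0.5107, -0.0901, 0.1632]
eef_rot: [0.224, 1.56, -0.224]
wrist_force: [0.1, 0.8, 0.1]
width: 0.472
```

Request:
arm_command:
  motion:
    - [[0, 0, 0, 1, 0, 0, 40], [0, 0, 0, 1, 0, 0, 40], [0, 0, 0, 1, 0, 0, 40], [0, 0, 0, 1, 0, 0, 40], [0, 0, 0, 1, 0, 0, 40], [0, 0, 0, 1, 0, 0, 40], [0, 0, 0, 1, 0, 0, 40], [0, 0, 0, 1, 0, 0, 40], [0, 0, 0, 1, 0, 0, 40], [0, 0, 0, 1, 0, 0, 40], [0, 0, 0, 1, 0, 0, 40], [0, 0, 0, 1, 0, 0, 40]]

```text
time: 8.25
tool_pos: [0.5109, -0.0886, 0.163]
eef_rot: [1.03, 1.315, -1.03]
wrist_force: [-0.5, -0.6, -0.5]
width: 0.469
```

Request:
arm_command:
  motion:
    - [[0, 0, 0, 1, 0, 0, 40], [0, 0, 0, 1, 0, 0, 40], [0, 0, 0, 1, 0, 0, 40], [0, 0, 0, 1, 0, 0, 40], [0, 0, 0, 1, 0, 0, 40], [0, 0, 0, 1, 0, 0, 40], [0, 0, 0, 1, 0, 0, 40], [0, 0, 0, 0.75, 0, 0, 40], [0, 0, 0, 0, 0, 0, 40], [0, 0, 0, 0, 0, 0, 40]]

```text
time: 9.08
tool_pos: [0.511, -0.0886, 0.1632]
eef_rot: [1.518, 0.976, -1.518]
wrist_force: [0.0, 0.1, 0.2]
width: 0.469
```

```bash
python3 - <<'E'
from h import *
a=np.radians(-108.91)
T=toworld([.08*np.cos(a),-.045+.08*np.sin(a),.063]);print(T); goto(T,a+YAW+np.pi/2); print(sensors.get_obs()["joint_positions"])
E
```

```text
[ 0.51495141 -0.0886577   0.063     ]
now [ 0.511  -0.0886  0.1632] tool axes [[-0.001, 0.909, -0.416], [0.0, -0.416, -0.909], [-1.0, -0.001, -0.0]]
shift [ 4.01  0.15 -0.06] turn [ 0.02 -0.    0.01]
[-3.38712776e-01  1.55932467e-01  1.74946152e+00  1.21947991e-04
  1.23692972e+00  9.01728937e-02]
```

Request:
arm_command:
  motion:
    - [[0.5, 0.15, -0.06, 0, 0, 0, 40], [0.7, 0, 0, 0, 0, 0, 40], [0.7, 0, 0, 0, 0, 0, 40], [0.7, 0, 0, 0, 0, 0, 40], [0.7, 0, 0, 0, 0, 0, 40], [0.7, 0, 0, 0, 0, 0, 40], [0, 0, 0, 0, 0, 0, 40], [0, 0, 0, 0, 0, 0, 30], [0, 0, 0, 0, 0, 0, 22]]

```text
time: 9.83
tool_pos: [0.5158, -0.0891, 0.0641]
eef_rot: [1.519, 0.973, -1.518]
wrist_force: [1.2, 0.6, -0.1]
width: 0.261
```

Request:
arm_command:
  motion:
    - [[0, 0, 0, 0, 0, 0, 10], [0, 0, 0, 0, 0, 0, 10], [0, 0, 0, 0, 0, 0, 10], [0, 0, 0, 0, 0, 0, 10], [0, 0, 0, 0, 0, 0, 10], [0, 0, 0, 0, 0, 0, 10]]

```text
time: 10.33
tool_pos: [0.5168, -0.0896, 0.0648]
eef_rot: [1.52, 0.971, -1.516]
wrist_force: [4.7, -1.2, -1.2]
width: 0.168
```

```bash
cat >> h.py <<'E'
C=toworld([0,-.045,0])
def st(msg=""):
    o=sensors.get_obs();r=(o["tool_pos"]-C)[:2];R_=np.hypot(*r);u=r/R_;t=np.array([u[1],-u[0]])
    lev=np.radians(255)-(np.arctan2(r[1],r[0])-YAW)%(2*np.pi)
    M=R.from_rotvec(o["eef_rot"]).as_matrix()
    print(msg,"t %.2f lever %.3f rad R %.1f z %.4f | resist(tang) %.2f radial %.2f Fz %.2f Mz %.2f w %.3f | tooly vs -tangent deg %.1f"%(o["time"],lev,R_*1e3,o["tool_pos"][2],-o["wrist_force"][:2]@t,o["wrist_force"][:2]@u,o["wrist_force"][2],o["torque"][2],o["width"],np.degrees(np.arctan2(np.cross(-t,M[:2,1]),-t@M[:2,1]))))
E
python3 -W ignore -c "
from h import *
st()"
```

```text
t 10.33 lever 0.043 rad R 80.1 z 0.0648 | resist(tang) 4.82 radial -0.81 Fz -1.25 Mz 0.02 w 0.168 | tooly vs -tangent deg -1.5
```

Request:
arm_command:
  motion:
    - [[0, -0.08, -0.001, 0.287, 0, 0, 10], [0, -0.08, -0.001, 0.287, 0, 0, 10], [0, -0.08, -0.001, 0.287, 0, 0, 10], [0, -0.08, -0.001, 0.287, 0, 0, 10]]

```text
time: 10.67
tool_pos: [0.5102, -0.086, 0.0648]
eef_rot: [1.591, 0.905, -1.585]
wrist_force: [6.7, -2.1, -1.2]
width: 0.172
```

```bash
python3 -W ignore -c "
from h import *
st()"
```

```text
t 10.67 lever 0.136 rad R 79.7 z 0.0648 | resist(tang) 6.89 radial -1.40 Fz -1.19 Mz 0.09 w 0.172 | tooly vs -tangent deg -1.9
```

Request:
arm_command:
  motion:
    - [[0, -0.08, -0.001, 0.287, 0, 0, 10], [0, -0.08, -0.001, 0.287, 0, 0, 10]]

```text
time: 10.83
tool_pos: [0.5068, -0.0838, 0.0648]
eef_rot: [1.626, 0.871, -1.619]
wrist_force: [6.5, -0.9, -2.6]
width: 0.164
```

```bash
python3 -W ignore -c "
from h import *
st()"
```

```text
t 10.83 lever 0.187 rad R 79.6 z 0.0648 | resist(tang) 6.02 radial -2.60 Fz -2.64 Mz 0.18 w 0.164 | tooly vs -tangent deg -1.9
```

Request:
arm_command:
  motion:
    - [[0, -0.08, -0.001, 0.287, 0, 0, 10], [0, -0.08, -0.001, 0.287, 0, 0, 10]]

```text
time: 11.0
tool_pos: [0.5036, -0.0815, 0.0648]
eef_rot: [1.66, 0.837, -1.653]
wrist_force: [7.5, -1.8, -2.3]
width: 0.172
```

```bash
python3 -W ignore -c "
from h import *
st()"
```

```text
t 11.00 lever 0.237 rad R 79.4 z 0.0648 | resist(tang) 7.18 radial -2.77 Fz -2.31 Mz 0.15 w 0.172 | tooly vs -tangent deg -1.9
```

```bash
cat > s.py <<'E'
import warnings;warnings.simplefilter("ignore")
from h import *
st()
E
echo ok
```

```text
ok
```

Request:
arm_command:
  motion:
    - [[0, -0.08, -0.001, 0.287, 0, 0, 10], [0, -0.08, -0.001, 0.287, 0, 0, 10]]

```text
time: 11.17
tool_pos: [0.5005, -0.079, 0.0648]
eef_rot: [1.694, 0.802, -1.687]
wrist_force: [7.3, -1.2, -3.0]
width: 0.168
```

```bash
python3 s.py
```

```text
t 11.17 lever 0.287 rad R 79.2 z 0.0648 | resist(tang) 6.50 radial -3.48 Fz -2.99 Mz 0.17 w 0.168 | tooly vs -tangent deg -1.9
```

Request:
arm_command:
  motion:
    - [[0, -0.08, -0.001, 0.287, 0, 0, 10]]

```text
time: 11.25
tool_pos: [0.499, -0.0777, 0.0648]
eef_rot: [1.711, 0.784, -1.704]
wrist_force: [6.5, -1.9, -3.0]
width: 0.165
```

```bash
python3 s.py
```

```text
t 11.25 lever 0.312 rad R 79.1 z 0.0648 | resist(tang) 6.28 radial -2.55 Fz -2.96 Mz 0.13 w 0.165 | tooly vs -tangent deg -1.9
```

Request:
arm_command:
  motion:
    - [[0, -0.08, -0.001, 0.287, 0, 0, 10]]

```text
time: 11.33
tool_pos: [0.4974, -0.0764, 0.0648]
eef_rot: [1.728, 0.765, -1.72]
wrist_force: [6.7, -1.5, -2.8]
width: 0.164
```

```bash
python3 s.py
```

```text
t 11.33 lever 0.337 rad R 79.0 z 0.0648 | resist(tang) 6.12 radial -3.14 Fz -2.80 Mz 0.11 w 0.164 | tooly vs -tangent deg -1.8
```

Request:
arm_command:
  motion:
    - [[0, -0.08, -0.001, 0.287, 0, 0, 10]]

```text
time: 11.42
tool_pos: [0.4961, -0.0752, 0.0648]
eef_rot: [1.744, 0.746, -1.736]
wrist_force: [7.7, -1.8, -3.0]
width: 0.17
```

```bash
python3 s.py
```

```text
t 11.42 lever 0.360 rad R 78.9 z 0.0648 | resist(tang) 6.96 radial -3.76 Fz -3.02 Mz 0.17 w 0.170 | tooly vs -tangent deg -2.0
```

Request:
arm_command:
  motion:
    - [[0, -0.08, -0.001, 0.287, 0, 0, 10]]

```text
time: 11.5
tool_pos: [0.4949, -0.0739, 0.0648]
eef_rot: [1.761, 0.727, -1.752]
wrist_force: [8.7, -2.4, -3.7]
width: 0.171
```

```bash
python3 s.py
```

```text
t 11.50 lever 0.383 rad R 78.9 z 0.0648 | resist(tang) 8.05 radial -4.12 Fz -3.65 Mz 0.23 w 0.171 | tooly vs -tangent deg -2.1
```

Request:
arm_command:
  motion:
    - [[0, -0.064, -0.01, 0.23, 0, 0, 10]]

```text
time: 11.58
tool_pos: [0.4939, -0.0729, 0.0648]
eef_rot: [1.774, 0.712, -1.765]
wrist_force: [8.3, -4.1, -4.7]
width: 0.168
```

```bash
python3 s.py
```

```text
t 11.58 lever 0.401 rad R 78.8 z 0.0648 | resist(tang) 8.83 radial -2.83 Fz -4.66 Mz 0.25 w 0.168 | tooly vs -tangent deg -2.2
```

Request:
arm_command:
  motion:
    - [[0, -0.064, -0.01, 0.23, 0, 0, 10]]

```text
time: 11.67
tool_pos: [0.4929, -0.0718, 0.0648]
eef_rot: [1.786, 0.696, -1.778]
wrist_force: [7.0, -4.8, -3.8]
width: 0.169
```

```bash
python3 s.py
```

```text
t 11.67 lever 0.419 rad R 78.7 z 0.0648 | resist(tang) 8.38 radial -1.56 Fz -3.78 Mz 0.31 w 0.169 | tooly vs -tangent deg -2.3
```

Request:
arm_command:
  motion:
    - [[0, -0.064, -0.003, 0.23, 0, 0, 10]]

```text
time: 11.75
tool_pos: [0.492, -0.0708, 0.0649]
eef_rot: [1.799, 0.68, -1.791]
wrist_force: [6.7, -5.2, -4.5]
width: 0.168
```

```bash
python3 s.py
```

```text
t 11.75 lever 0.437 rad R 78.6 z 0.0649 | resist(tang) 8.36 radial -1.21 Fz -4.49 Mz 0.35 w 0.168 | tooly vs -tangent deg -2.4
```

Request:
arm_command:
  motion:
    - [[0, -0.064, -0.003, 0.23, 0, 0, 10]]

```text
time: 11.83
tool_pos: [0.491, -0.0697, 0.0649]
eef_rot: [1.812, 0.664, -1.804]
wrist_force: [6.8, -6.0, -4.1]
width: 0.17
```

```bash
python3 s.py
```

```text
t 11.83 lever 0.455 rad R 78.6 z 0.0649 | resist(tang) 9.01 radial -0.91 Fz -4.11 Mz 0.35 w 0.170 | tooly vs -tangent deg -2.5
```

Request:
arm_command:
  motion:
    - [[0, 0.03, 0, 0, 0, 0, 10]]

```text
time: 11.92
tool_pos: [0.4909, -0.0696, 0.0648]
eef_rot: [1.812, 0.666, -1.805]
wrist_force: [4.1, -2.5, -1.2]
width: 0.167
```

```bash
python3 s.py
```

```text
t 11.92 lever 0.458 rad R 78.6 z 0.0648 | resist(tang) 4.66 radial -1.29 Fz -1.20 Mz 0.19 w 0.167 | tooly vs -tangent deg -2.4
```

Request:
arm_command:
  motion:
    - [[0, 0.03, 0, 0, 0, 0, 40], [0, 0, 0, 0, 0, 0, 40], [0, 0, 0, 0, 0, 0, 40], [0, 0, 0, 0, 0, 0, 40], [0, 0, 0, 0, 0, 0, 40], [0, 0, 0, 0, 0, 0, 40]]

```text
time: 12.42
tool_pos: [0.489, -0.069, 0.0636]
eef_rot: [1.809, 0.671, -1.81]
wrist_force: [0.3, -0.0, 0.1]
width: 0.472
```

```bash
python3 s.py; python3 - <<'E'
from h import *
p,d=optics.snapshot("top");gap(p);cv2.imwrite("pics/t4.png",p)
E
```

```text
t 12.42 lever 0.479 rad R 79.6 z 0.0636 | resist(tang) 0.23 radial -0.24 Fz 0.07 Mz -0.02 w 0.472 | tooly vs -tangent deg -1.1
red,yel,gap [38.2  37.88] -0.32
```

Request:
arm_command:
  motion:
    - [[-0.6, 0, 0, 0, 0, 0, 40], [-0.8, 0, 0, 0, 0, 0, 40], [-0.8, 0, 0, 0, 0, 0, 40], [-0.8, 0, 0, 0, 0, 0, 40], [-0.8, 0, 0, 0, 0, 0, 40], [-0.8, 0, 0, 0, 0, 0, 40], [0, 0, 0.9, 0, 0, 0, 40], [0, 0, 0.9, 0, 0, 0, 40], [0, 0, 0.9, 0, 0, 0, 40], [0, 0, 0.9, 0, 0, 0, 40], [0, 0, 0.9, 0, 0, 0, 40], [0, 0, 0, 0, 0, 0, 40]]

```text
time: 13.47
tool_pos: [0.4016, -0.1438, 0.1785]
eef_rot: [1.81, 0.668, -1.814]
wrist_force: [0.7, -0.6, -0.2]
width: 0.47
```

```bash
python3 - <<'E'
from h import *
p,d=optics.snapshot("top");gap(p)
z=np.load("top0.npz")
for P,D in((z["p"],z["d"]),(p,d)):
    o=marks("top",P)["org"]; B=tobase(cloud("top",D));m=(B[...,2]>.088)&(abs(B[...,0]+.04)<.04)&(abs(B[...,1]+.11)<.035);k=B[m].mean(0)
    for q in(k*1000,o.mean(0)[2:]): print(q,"lever",np.radians(255)-np.arctan2(q[1]+45,q[0])%(2*np.pi))
crop("top",p,200,310,170,235,7,"c5.png")
E
```

```text
red,yel,gap [38.21 37.89] -0.32
[ -25.5883259  -119.87422213   97.4611274 ] lever 0.06750766743834191
[ -25.66028487 -121.19456952   99.        ] lever 0.06304379648232938
[ -53.77644242 -102.39736295   97.09890741] lever 0.49104037773293463
[ -52.61122776 -103.47208377   99.        ] lever 0.47088674637419903
```

View pics/c5.png

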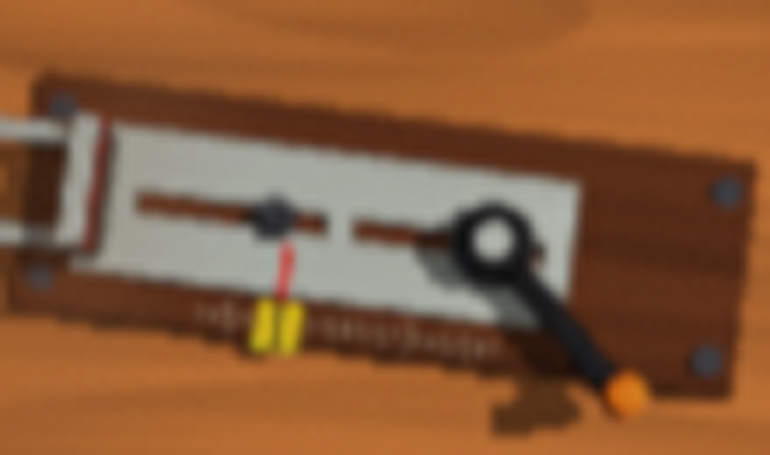

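```bash
python3 -c "
from plant import order; print(order.job_done())"
```

```text
the job is handed in; nothing more can be done
None
```

I slid the rest about 48 mm by its tab until the pointer met the line, then turned the lever clockwise by its knob until it was firm. I let go, raised the arm clear and handed the job in at about 13.5 s. No verdict was reported.

- **Pointer:** by weighted colour centroids in the top camera, the pointer is about 0.3 mm past the line, within the 3 mm limit. It did not shift when I tightened the clamp. By eye, an earlier crop suggested the pointer was about 1 mm further back than the centroids said. The last crop shows the pointer on the line.
- **Clamp:** I estimate the knob force at about 4.4 to 5.7 N above the drag, against a target of 4 to 6 N. The pad seemed to meet the bracket at about 0.36 rad, and I stopped at about 0.46 rad by tool position. The camera puts the lever at 0.47 to 0.49 rad, and it read about 0.02 rad above the tool at the start too.
- **Disagreement:** the sideways force alone climbed only from about 6.5 to 9 N, because the gripper was also twisting the knob. Adding that twist gave about 8.4 N of drag (9 N stated) and about 13.4 N at the stop. The estimate above relies on that correction, and the force readings vary by about 0.5 N.
- **Other things:** I saw no contact with any of them and the wrist forces stayed small, but I did not measure their positions again at the end.

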